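# Fasten the stage unit's cover with a push rivet

### The arm

A 6-joint arm with a two-finger parallel gripper is mounted at the origin on the work surface. World frame = base frame: x ahead of the robot, y to its left, z up, the work surface at z = 0. Lengths are in m, angles in degrees, forces in N, time in s.
With the tool pointing down it reaches from about 0.325 to 0.75 m from the base axis. Payload 7.6 kg.
Tool frame: the origin (TCP) lies at the very end of the fingers, on their centre line; the grasp point (between the pads) lies 19 mm behind it (manip.grasp_offset is the distance from the TCP to the grasp point, in m); z points along the fingers, y is the direction in which the jaws open and shut (so a half turn about z gives the same grasp; the last joint's range is limited). The gripper opens to 85 mm and grips with 20 to 120 N. Pads are 22 mm wide; open, the fingers measure 114 mm over their backs; the gripper's body (76 mm by 85 mm) begins 54 mm behind the grasp point. The pads swing forward as they close: fully open they stand 13 mm farther back than shut.
Start: joints at [-73.127, 2.991, 80.254, -0, 96.75, -4.028], TCP at [0.187, -0.49, 0.231] pointing down, gripper open.
Joint ranges: [-166.34, 166.34], [-52.06, 124.39], [6.96, 135.62], [-60.46, 240.46], [14.63, 156.25], [-167.68, 167.68]. Speed limits (degrees/s): [147.25, 147.25, 172.46, 180, 180, 180].

### API

Orientations are given as a 3x3 rotation matrix whose columns are the frame's x, y, z axes.
In Python, from workcell import manip gives the robot as it stands.
- The arm moves only by the tool send_rows, never from a script. Its argument "rows" is a list of rows, each an object with "dr": the turn, a rotation vector about the tool's x, y, z in rad, a list of three; "travel": the shift along the tool's x, y, z in m, a list of three; "fingers": the gripper's target within -1 to 1 (shut at 1, half-way at 0, fully open at -1). In form: [{"dr": [ax, ay, az], "travel": [dx, dy, dz], "fingers": fingers}, ...]. A call has 1 to 5 rows; each row is the pose to reach, as a shift and turn from the pose commanded when the call began, along the tool's axes at that moment; what a row does not reach only later rows make up. A row lasts 1/10 s, in which the tool goes at most 50 mm and 8.59 degrees, less where a joint would pass 70% of its speed; a pose out of reach is approached as far as the arm can. A call with a gripper value outside its range is refused whole. The fingers move at their own pace and stop on an object; "force" is the grip in N (left out, the last holds). Time passes only in rows, so rows that repeat a pose let the fingers close. It gives the time, the measured TCP pose, the force and the opening at its end, in the units of the state.
- manip.get_obs(): the state, without advancing time (a new reading comes with each control period).
- manip.snapshot(name): name is "scene" or "side" or "wrist"; returns the picture (400x640x3 uint8, blue, green, red); there is no depth.
- manip.camera_model(name): a dict with "fovy" (degrees; the focal length in pixels is half the picture's height over the tangent of half this angle, whatever the lens; pixels are square), "cx", "cy" (the principal point, pixels), "rvec" (rotation vector, rad) and "tvec" (3), from world to camera coordinates, as OpenCV has them; the wrist camera has in their place "T_tool_cam" (4x4, takes a point from camera to tool coordinates, whose origin is the TCP and whose axes are the flange's). Camera axes: x right, y down, z forward; pixel columns grow to the right and rows downward; lengths in m; the calibration is good to about 2 mm. A picture is of the moment at which its call begins: read the wrist's pose just before it. camera_model takes no time and is no camera call.
- manip.sign_off(): hands the job in, once; it reports no verdict.
The state is a dict: "time": time; "joints": joint angles; "dq": joint speeds; "tau": joint torques, N m; "tool_pos": TCP position; "tool_rot": TCP orientation; "contact_force": force on the tool from outside, world axes, zero at the start; "torque": the same for the moment, N m; "grip_width": finger opening in m.
Only numpy, scipy, OpenCV 4.12 (cv2) and the standard library are available. Lean on these libraries where they do the work, as an engineer would, in place of code of your own. Each camera call takes 0.05 s, during which the arm holds its last target.

### The job

Take the orange push rivet out of its blue holder and seat it, pin still up, in the empty corner hole of the stage unit's grey cover until its head rests on the cover. Then push its white center pin down flush with the head so that the rivet spreads and locks. Work gently, since hard pushing cracks the cover, and leave the wafer box, the bottle and the eyepiece where they stand.

Things in the scene. Friction and masses are not known exactly. Their poses are not given: they have to be found in the camera images.
- rivet: Loose orange push rivet, 40 g, standing upright in the holder, head on its top. Origin: centre of the head's underside; z up through the head. Round head to grip: 24 mm wide, z = 0 to 12 mm. Shank 10 mm wide down to z = -15 mm, then a blunt 45 degree chamfer to a 6 mm flat tip at z = -17 mm. The white center pin, 10 mm wide, sticks 7 mm out of the head (top at z = 19 mm) until pressed.
- pin (a joint): How far the white center pin is pressed into the rivet: 0 = fully up (7 mm proud), 0.007 m = flush with the head's top. It moves stiffly: about 6 N of friction, no spring, stays where it is left. As it goes in, two legs spread out by 3 mm at each side of the shank, 8 to 12 mm below the head, so in a hole it only goes in once the rivet is fully seated, and then locks the rivet in the cover.
- holder: Fixed blue block, 70 x 70 mm, 28 mm high, with a 13 mm through hole in its middle that holds the rivet. Origin: centre of its underside.
- unit: Fixed white stage control unit, 180 mm (its x) by 210 mm (its y), top of the cover 50 mm above its underside. Origin: centre of its underside; z up; its front with red lamp and steel drums faces its -x. On top lies a grey plastic cover plate, 155 x 185 mm, 6 mm thick, held at three corners by black rivets whose heads stand 3 mm above it; the fourth corner hole (-x, +y corner) is empty. Hollow below the cover (38 mm deep). More than 40 N on the unit or its cover cracks it.
- hole_nominal (a point): Where the empty hole should be, at the height of the cover's top face (axes as the unit's). The hole is 12 mm wide with a slight chamfer and goes right through. The cover was fitted with slack: the real hole lies up to 6 mm off this point along the unit's x and likewise up to 6 mm along its y, differently each time, and the cover does not slide any more; find the hole by feel or by eye.
- wafer_box: Bystander: flat round clear wafer box, 108 mm diameter, 16 mm high; origin: centre of its underside.
- bottle: Bystander: bottle, 56 mm diameter, 120 mm high; origin: centre of its underside.
- eyepiece: Bystander: black microscope eyepiece standing upright, 52 mm diameter, 52 mm high; origin: centre of its underside.

How it is judged (in metres and radians):
On the way:
1. the rivet sits in the cover hole, head down on the cover within 2 mm, upright, its pin still up (pressed less than 2.5 mm) (z of rivet in the frame of hole_nominal between -0.002 and 0.002 m and horizontal distance between rivet and hole_nominal below 0.011 m and angle between rivet's own z axis and vertical below 0.12 rad and value of joint pin below 0.0025 m), for 0.1 s.
At the end, for the whole second after the job is handed in: the rivet is at rest in the cover's empty hole, upright within 0.12 rad, head underside within 2 mm of the cover's top, pin pressed flush (within 1.5 mm) (value of joint pin above 0.0055 m and z of rivet in the frame of hole_nominal between -0.002 and 0.002 m and horizontal distance between rivet and hole_nominal below 0.011 m and angle between rivet's own z axis and vertical below 0.12 rad and linear speed of rivet below 0.01 m/s); the robot touches nothing.
It fails at once if more than 40 N on the stage unit or its cover (contact force between anything else and unit above 40 N).
It fails at once if the wafer box, bottle or eyepiece moved by more than 20 mm (distance of any of wafer_box, bottle, eyepiece from where it was at the start of the episode above 0.02 m).
It fails at once if the bottle or eyepiece tipped over (angle between any of bottle, eyepiece's own z axis and vertical above 0.5 rad).
It also fails if it takes over 64 s, if anything falls off the work surface, if the arm or the gripper's body presses on something with over 40 N, if the wrist force passes 120 N, or if a joint passes its speed limit or range.

## Working session

There is one attempt and no reset: what is moved stays moved. The work goes in short steps, Python scripts to look and compute and a tool call to move; the robot and the scene stay as the last step left them, time stands still between calls to the robot, and variables do not carry over. Pictures are saved under pics/ and viewed, and the job is handed in when it is done.

Besides the shell and the picture viewer there is one more tool, called after "Emit:" as a command line: name --argument value ..., lists and objects as JSON in quotes. send_rows: Moves the arm, as the interface text tells. Its arguments: {"type":"object","properties":{"rows":{"type":"array","items":{"type":"object","properties":{"dr":{"type":"array","items":{"type":"number"}},"travel":{"type":"array","items":{"type":"number"}},"fingers":{"type":"number"}}}},"force":{"type":"number"}},"required":["rows"]}

```bash
ls; mkdir -p pics
python3 - <<'E'
from workcell import manip
import cv2
o=manip.get_obs();print(o)
for n in ("scene","side","wrist"):
    cv2.imwrite(f"pics/{n}0.png",manip.snapshot(n));print(n,manip.camera_model(n))
print(manip.grasp_offset)
E
```

```text
pics
{'time': 0.0, 'joints': array([-7.31252135e+01,  3.02629972e+00,  8.03125917e+01, -3.08006631e-04,
        9.67491290e+01, -4.02865057e+00]), 'dq': array([ 0.10805044,  0.1023315 ,  0.02578176, -0.15033784,  0.01710505,
       -0.0388616 ]), 'tau': array([ 9.48017478e-04, -3.81667900e+01, -3.60186195e+01, -4.26583381e-05,
        6.17195808e-03,  2.35911165e-05]), 'tool_pos': array([ 0.18724418, -0.49015661,  0.23048459]), 'tool_rot': array([[ 9.34183319e-01,  3.56793108e-01, -4.51051603e-04],
       [ 3.56793379e-01, -9.34182171e-01,  1.46854709e-03],
       [ 1.02603116e-04, -1.53282442e-03, -9.99998820e-01]]), 'contact_force': array([-0.45964982, -0.12007759, -0.38418845]), 'torque': array([-0.00252003,  0.03458636,  0.04480719]), 'grip_width': 0.0851748765834818}
scene {'fovy': 51.16889649092118, 'cx': 325.32047889314197, 'cy': 202.70343246761516, 'rvec': array([ 1.83239104,  2.02674039, -0.57508579]), 'tvec': array([-0.09278876, -0.47970197,  1.27524819])}
side {'fovy': 43.47076677159153, 'cx': 317.60824715338885, 'cy': 198.85129063305, 'rvec': array([ 0.7464843 , -2.34746965,  1.41148257]), 'tvec': array([0.53614177, 0.17586083, 0.83248534])}
wrist {'fovy': 59.39366372396433, 'cx': 318.7946438214281, 'cy': 203.62497247540946, 'T_tool_cam': array([[ 1.93525415e-04, -9.63760868e-01, -2.66767599e-01,
         6.73963609e-02],
       [ 9.99999970e-01,  2.27035483e-04, -9.47735231e-05,
         1.87731325e-04],
       [ 1.51904724e-04, -2.66767573e-01,  9.63760883e-01,
        -1.43200150e-01],
       [ 0.00000000e+00,  0.00000000e+00,  0.00000000e+00,
         1.00000000e+00]])}
0.0187
```

View pics/scene0.png

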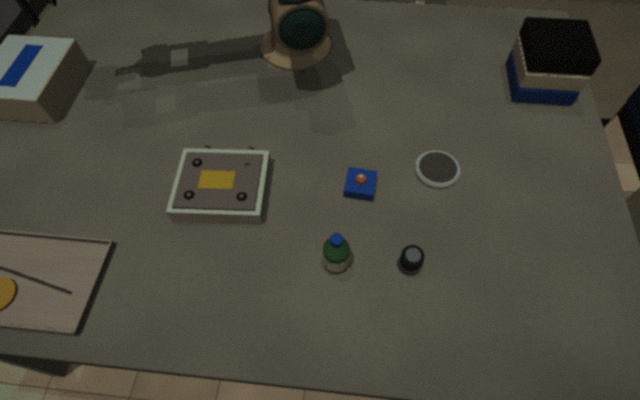

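View pics/side0.png

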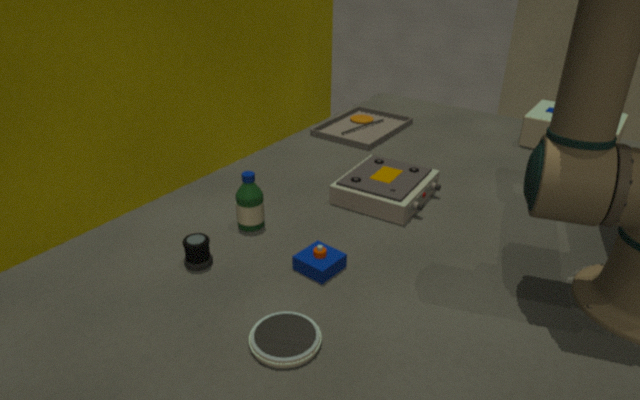

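View pics/wrist0.png

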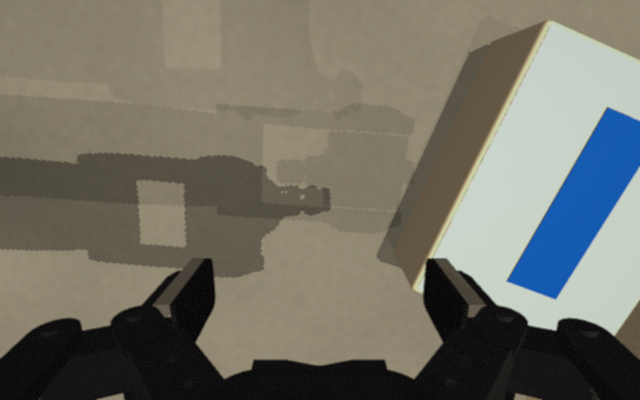

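The scene view shows the unit with its empty hole near (248,163), rivet near (361,179) in the holder, wafer box (438,168), bottle (337,255) and eyepiece (411,259). The side view agrees: rivet (320,250), hole (392,190). Next I locate these points.

```bash
cat > h.py <<'E'
import numpy as np,cv2
from workcell import manip
from scipy.spatial.transform import Rotation as R
def K(m):
    f=200/np.tan(np.radians(m['fovy']/2)); return np.array([[f,0,m['cx']],[0,f,m['cy']],[0,0,1]])
def w2c(n,pos=None,rot=None):
    m=manip.camera_model(n)
    if 'rvec' in m: return K(m),cv2.Rodrigues(np.array(m['rvec']))[0],np.array(m['tvec'])
    T=np.array(m['T_tool_cam']); Rw=rot@T[:3,:3]; c=pos+rot@T[:3,3]
    return K(m),Rw.T,-Rw.T@c
def ray(cam,uv):
    k,r,t=cam; d=r.T@np.linalg.solve(k,[uv[0],uv[1],1]); return -r.T@t,d
def atz(cam,uv,z):
    c,d=ray(cam,uv); return c+d*(z-c[2])/d[2]
def proj(cam,p):
    k,r,t=cam; q=k@(r@np.asarray(p)+t); return q[:2]/q[2]
def crop(name,src,x0,x1,y0,y1,s):
    im=cv2.imread(src)[y0:y1,x0:x1]; cv2.imwrite(name,cv2.resize(im,None,fx=s,fy=s,interpolation=cv2.INTER_CUBIC))
E
python3 - <<'E'
from h import *
s=w2c("scene");d=w2c("side")
np.set_printoptions(precision=4,suppress=True)
print("rivet",atz(s,(361,179),.04),atz(d,(320,250),.04))
print("hole",atz(s,(248,163),.05),atz(d,(392,190),.05))
print("riv TL,BL,BR",[atz(s,u,.052) for u in((197,162),(189,195),(242,197))])
print("wafer",atz(s,(438,168),.016),"bottle",atz(s,(337,240),.12),atz(d,(249,176),.12),"eye",atz(s,(412,256),.05))
crop("pics/c1.png","pics/scene0.png",150,400,130,230,3)
crop("pics/c2.png","pics/side0.png",280,450,145,285,4)
E
```

```text
rivet [0.4995 0.2296 0.04  ] [0.4909 0.2268 0.04  ]
hole [ 0.4861 -0.0387  0.05  ] [ 0.4878 -0.0416  0.05  ]
riv TL,BL,BR [array([ 0.496 , -0.1591,  0.052 ]), array([ 0.5879, -0.153 ,  0.052 ]), array([ 0.5816, -0.0327,  0.052 ])]
wafer [0.4332 0.4138 0.016 ] bottle [0.7    0.1909 0.12  ] [0.6825 0.1948 0.12  ] eye [0.6873 0.3452 0.05  ]
```

View pics/c1.png

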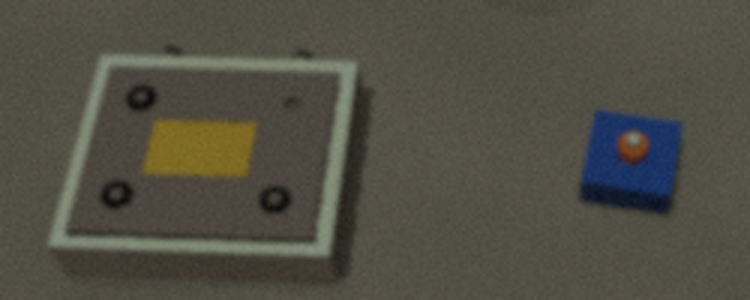

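View pics/c2.png

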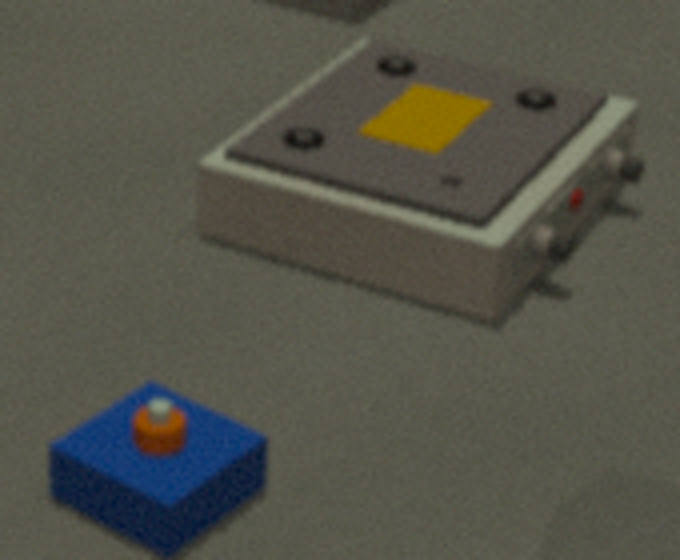

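Emit:
send_rows --rows '[{"dr":[0,0,0],"travel":[0.041,-0.029,0],"fingers":-1},{"dr":[0,0,0],"travel":[0.081,-0.058,0],"fingers":-1},{"dr":[0,0,0],"travel":[0.121,-0.087,0],"fingers":-1},{"dr":[0,0,0],"travel":[0.161,-0.116,0],"fingers":-1},{"dr":[0,0,0],"travel":[0.201,-0.145,0],"fingers":-1}]'

```text
time: 0.65
tool_pos: [0.3239, -0.2815, 0.2311]
tool_rot: [[0.934, 0.356, 0.0], [0.356, -0.934, -0.0], [0.0, 0.0, -1.0]]
contact_force: [0.6, -0.3, 0.1]
grip_width: 0.0853
```

Emit:
send_rows --rows '[{"dr":[0,0,0],"travel":[0.04,-0.028,0.01],"fingers":-1},{"dr":[0,0,0],"travel":[0.08,-0.056,0.02],"fingers":-1},{"dr":[0,0,0],"travel":[0.12,-0.084,0.04],"fingers":-1},{"dr":[0,0,0],"travel":[0.16,-0.112,0.06],"fingers":-1},{"dr":[0,0,0],"travel":[0.2,-0.14,0.07],"fingers":-1}]'

```text
time: 1.15
tool_pos: [0.4574, -0.0835, 0.1608]
tool_rot: [[0.934, 0.357, -0.002], [0.357, -0.934, 0.0], [-0.002, -0.001, -1.0]]
contact_force: [1.1, -0.2, 0.8]
grip_width: 0.0855
```

Run:
```python
from h import *
np.set_printoptions(precision=4,suppress=True)
o=manip.get_obs();print(o['time'],o['tool_pos'],o['tool_rot'],o['joints'],o['dq'])
print(o['tool_rot'].T@(np.array([.487,-.04,.15])-o['tool_pos']))
```

```text
1.15 [ 0.4574 -0.0835  0.1608] [[ 0.9342  0.3566 -0.0018]
 [ 0.3566 -0.9342  0.0002]
 [-0.0016 -0.0008 -1.    ]] [-14.8895  -4.8454  96.0764  -0.0172  88.8686  54.2167] [ 58.8415  33.581  -19.8188   0.0119 -14.9452  58.4347]
[ 0.0432 -0.0301  0.0108]
```

Emit:
send_rows --rows '[{"dr":[0,0,0],"travel":[0.03,-0.022,0.01],"fingers":-1},{"dr":[0,0,0],"travel":[0.04,-0.028,0.01],"fingers":-1},{"dr":[0,0,0],"travel":[0.04,-0.028,0.01],"fingers":-1},{"dr":[0,0,0],"travel":[0.04,-0.028,0.01],"fingers":-1}]'

```text
time: 1.55
tool_pos: [0.4845, -0.0458, 0.1528]
tool_rot: [[0.934, 0.356, 0.0], [0.356, -0.934, -0.001], [-0.0, 0.001, -1.0]]
contact_force: [0.2, 0.7, -0.1]
grip_width: 0.0854
```

Run:
```python
from h import *
np.set_printoptions(precision=4,suppress=True)
o=manip.get_obs();print(o['time'],o['tool_pos'],o['tool_rot'],o['joints'],o['dq'])
im=manip.snapshot("wrist");cv2.imwrite("pics/w1.png",im)
np.savez("w1",pos=o['tool_pos'],rot=o['tool_rot'])
```

```text
1.55 [ 0.4845 -0.0458  0.1528] [[ 0.9343  0.3564  0.0001]
 [ 0.3564 -0.9343 -0.0006]
 [-0.0001  0.0006 -1.    ]] [-9.7294 -1.0168 93.3244 -0.0355 87.6802 59.3897] [-1.1635 -0.8026  0.3055  0.0685 -0.0803  0.1546]
```

View pics/w1.png

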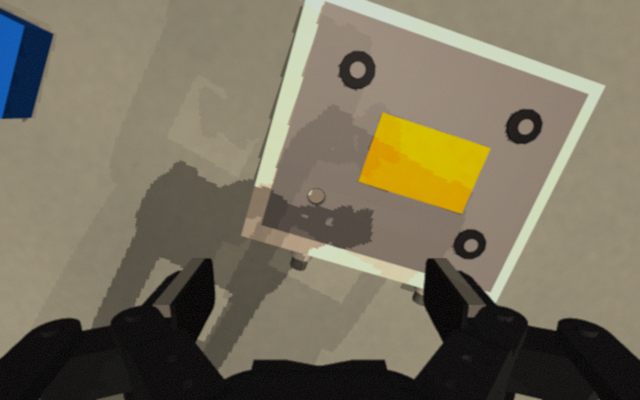

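Run:
```python
from h import *
np.set_printoptions(precision=4,suppress=True)
z=np.load("w1.npz");c=w2c("wrist",z['pos'],z['rot'])
print("hole",atz(c,(316,196),.05))
for u in((357,70),(524,126),(470,244)): print(atz(c,u,.053))
for u in((318,0),(606,88),(242,236)): print("corner",atz(c,u,.048))
print("proj hole+6mm",proj(c,atz(c,(316,196),.05)+[.006,0,0]))
crop("pics/w1c.png","pics/w1.png",260,380,160,240,6)
```

```text
hole [ 0.4886 -0.0424  0.05  ]
[ 0.5778 -0.037   0.053 ]
[ 0.5853 -0.1564  0.053 ]
[ 0.4957 -0.162   0.053 ]
corner [0.608  0.0016 0.048 ]
corner [ 0.6277 -0.1982  0.048 ]
corner [ 0.4392 -0.0015  0.048 ]
proj hole+6mm [318.9591 188.4421]
```

View pics/w1c.png

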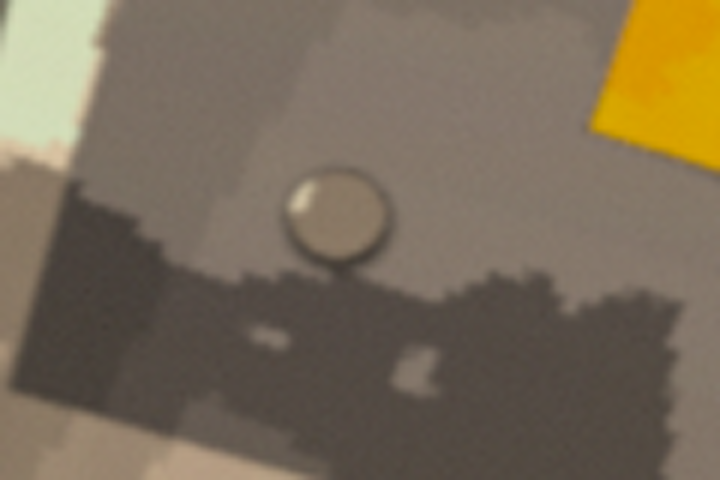

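Emit:
send_rows --rows '[{"dr":[0,0,0],"travel":[0.018,-0.042,0.0],"fingers":-1},{"dr":[0,0,0],"travel":[0.035,-0.084,0.0],"fingers":-1},{"dr":[0,0,0],"travel":[0.053,-0.126,0.0],"fingers":-1},{"dr":[0,0,0],"travel":[0.07,-0.168,0.0],"fingers":-1},{"dr":[0,0,0],"travel":[0.088,-0.21,0],"fingers":-1}]'

```text
time: 2.1
tool_pos: [0.4922, 0.1828, 0.1533]
tool_rot: [[0.935, 0.354, 0.002], [0.354, -0.935, 0.0], [0.001, 0.001, -1.0]]
contact_force: [1.3, -0.5, -0.1]
grip_width: 0.0854
```

Emit:
send_rows --rows '[{"dr":[0,0,0],"travel":[0.017,-0.041,0.008],"fingers":-1},{"dr":[0,0,0],"travel":[0.017,-0.041,0.008],"fingers":-1},{"dr":[0,0,0],"travel":[0.017,-0.041,0.008],"fingers":-1},{"dr":[0,0,0],"travel":[0.017,-0.041,0.008],"fingers":-1},{"dr":[0,0,0],"travel":[0.017,-0.041,0.008],"fingers":-1}]'

```text
time: 2.6
tool_pos: [0.4938, 0.2254, 0.145]
tool_rot: [[0.935, 0.354, 0.001], [0.354, -0.935, 0.0], [0.001, 0.0, -1.0]]
contact_force: [0.4, 0.7, -0.3]
grip_width: 0.0853
```

Run:
```python
from h import *
np.set_printoptions(precision=4,suppress=True)
o=manip.get_obs();print(o['time'],o['tool_pos'],o['tool_rot'],o['joints'],o['dq'])
im=manip.snapshot("wrist");cv2.imwrite("pics/w2.png",im)
np.savez("w2",pos=o['tool_pos'],rot=o['tool_rot'])
crop("pics/w2c.png","pics/w2.png",240,400,130,250,5)
```

```text
2.6 [0.4938 0.2254 0.145 ] [[ 0.9351  0.3545  0.0009]
 [ 0.3545 -0.9351  0.    ]
 [ 0.0009  0.0003 -1.    ]] [20.6437  8.2909 84.4984 -0.0178 87.1612 89.8821] [ 0.3512  0.1074 -0.0827  0.135   0.0236  0.15  ]
```

View pics/w2.png

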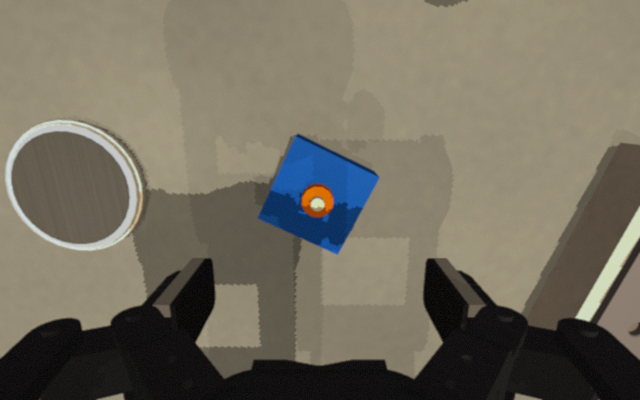

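View pics/w2c.png

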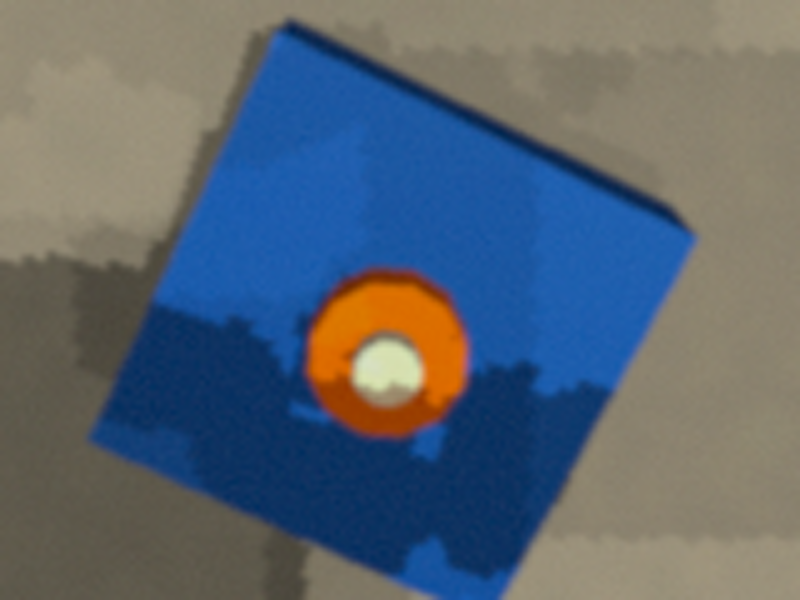

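Run:
```python
from h import *
np.set_printoptions(precision=4,suppress=True)
z=np.load("w2.npz");c=w2c("wrist",z['pos'],z['rot'])
print(atz(c,(317.6,202),.040),atz(c,(317.5,204.2),.047))
P=atz(c,(317.6,202),.040)
for zz in(.028,.04,.047): print(zz,proj(c,[P[0],P[1],zz]))
# corners of holder top -> centre
q=np.array([atz(c,(240+a/5,130+b/5),.028) for a,b in((285,30),(695,237),(92,440))]);print(q,(q[1]+q[2])/2,np.linalg.norm(q[0]-q[1]),np.linalg.norm(q[0]-q[2]))
for p in ([P[0],P[1],.033],):
  d=z['rot'].T@(np.array(p)-z['pos']);print("tool delta",d)
```

```text
[0.4936 0.226  0.04  ] [0.4938 0.2262 0.047 ]
0.028 [317.6489 197.906 ]
0.04 [317.6 202. ]
0.047 [317.5694 204.5628]
[[0.5319 0.2567 0.028 ]
 [0.5249 0.1884 0.028 ]
 [0.4621 0.2634 0.028 ]] [0.4935 0.2259 0.028 ] 0.06862373795690684 0.0701538229198868
tool delta [-0.0001 -0.0007  0.112 ]
```

Emit:
send_rows --rows '[{"dr":[0,0,0],"travel":[0.0,-0.0006,0.03],"fingers":-1},{"dr":[0,0,0],"travel":[0,-0.0006,0.06],"fingers":-1},{"dr":[0,0,0],"travel":[0,-0.0006,0.09],"fingers":-1},{"dr":[0,0,0],"travel":[0,-0.0006,0.105],"fingers":-0.4},{"dr":[0,0,0],"travel":[0,-0.0006,0.112],"fingers":-0.3}]'

```text
time: 3.15
tool_pos: [0.4926, 0.2267, 0.0312]
tool_rot: [[0.935, 0.356, -0.002], [0.356, -0.935, -0.001], [-0.002, 0.0, -1.0]]
contact_force: [-0.6, 0.5, -0.1]
grip_width: 0.059
```

Emit:
send_rows --rows '[{"dr":[0,0,0],"travel":[0.0,0,0.002],"fingers":-0.2},{"dr":[0,0,0],"travel":[0,0,0.002],"fingers":-0.2},{"dr":[0,0,0],"travel":[0,0,0.002],"fingers":-0.2}]'

```text
time: 3.45
tool_pos: [0.494, 0.2278, 0.0319]
tool_rot: [[0.934, 0.357, 0.002], [0.357, -0.934, 0.001], [0.003, 0.0, -1.0]]
contact_force: [-0.0, 0.4, -0.2]
grip_width: 0.0512
```

Run:
```python
from h import *
np.set_printoptions(precision=4,suppress=True)
o=manip.get_obs();print(o['time'],o['tool_pos'],o['contact_force'],o['grip_width'])
cv2.imwrite("pics/w3.png",manip.snapshot("wrist"))
cv2.imwrite("pics/s3.png",manip.snapshot("side"))
crop("pics/s3c.png","pics/s3.png",240,400,170,290,5)
```

```text
3.45 [0.494  0.2278 0.0319] [-0.0178  0.3807 -0.2152] 0.05120222395775119
```

View pics/w3.png

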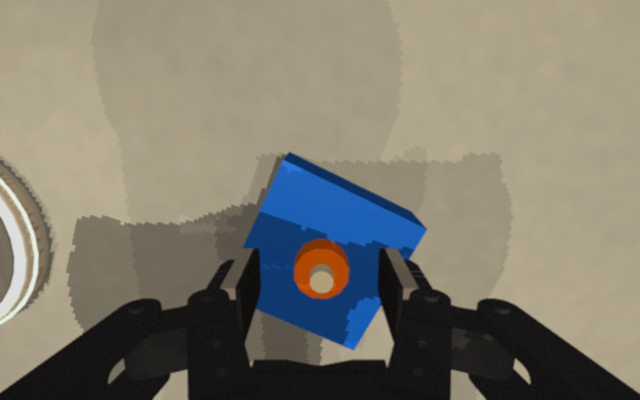

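View pics/s3c.png

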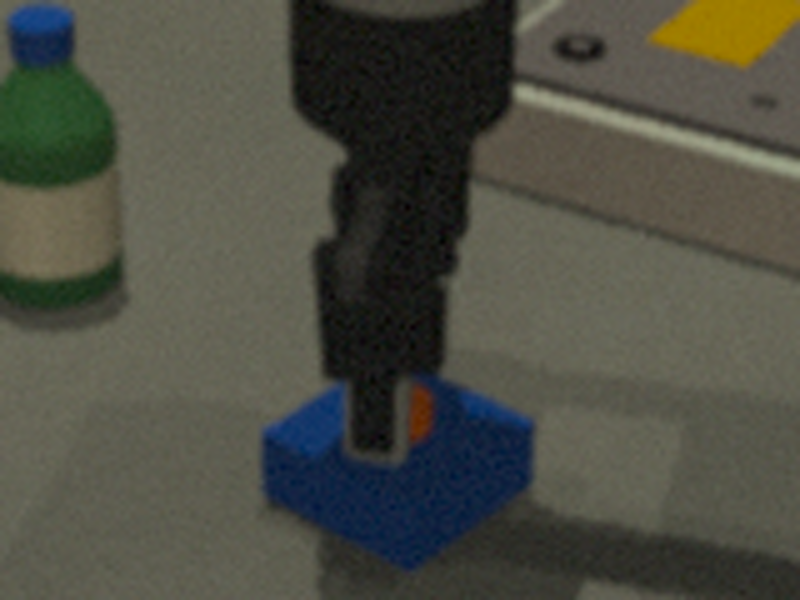

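Emit:
send_rows --rows '[{"dr":[0,0,0],"travel":[0.0,0.001,0.0015],"fingers":0.1},{"dr":[0,0,0],"travel":[0,0.001,0.0015],"fingers":0.2},{"dr":[0,0,0],"travel":[0,0.001,0.0015],"fingers":0.3},{"dr":[0,0,0],"travel":[0,0.001,0.0015],"fingers":0.6},{"dr":[0,0,0],"travel":[0,0.001,0.0015],"fingers":1}]' --force 35

```text
time: 4.05
tool_pos: [0.4936, 0.2266, 0.0292]
tool_rot: [[0.934, 0.357, 0.0], [0.357, -0.934, 0.0], [0.0, 0.0, -1.0]]
contact_force: [0.9, -0.4, 1.3]
grip_width: 0.022
```

Emit:
send_rows --rows '[{"dr":[0,0,0],"travel":[0.0,0,0],"fingers":1},{"dr":[0,0,0],"travel":[0,0,0],"fingers":1},{"dr":[0,0,0],"travel":[0,0,0],"fingers":1}]'

```text
time: 4.35
tool_pos: [0.4936, 0.2266, 0.0291]
tool_rot: [[0.934, 0.357, 0.0], [0.357, -0.934, 0.0], [0.0, 0.0, -1.0]]
contact_force: [0.0, 0.3, 2.5]
grip_width: 0.0218
```

Run:
```python
from h import *
np.set_printoptions(precision=4,suppress=True)
o=manip.get_obs();print(o['time'],o['tool_pos'],o['contact_force'],o['grip_width'])
np.savez("w4",pos=o['tool_pos'],rot=o['tool_rot'])
cv2.imwrite("pics/w4.png",manip.snapshot("wrist"))
cv2.imwrite("pics/s4.png",manip.snapshot("side"))
a=cv2.imread("pics/w4.png")[200:380,210:430];b=cv2.imread("pics/s4.png")[190:290,270:370]
cv2.imwrite("pics/c4.png",np.hstack([cv2.resize(a,(440,360)),cv2.resize(b,(360,360),interpolation=cv2.INTER_CUBIC)]))
```

```text
4.35 [0.4936 0.2266 0.0291] [0.0495 0.2911 2.469 ] 0.021826416027168106
```

View pics/c4.png

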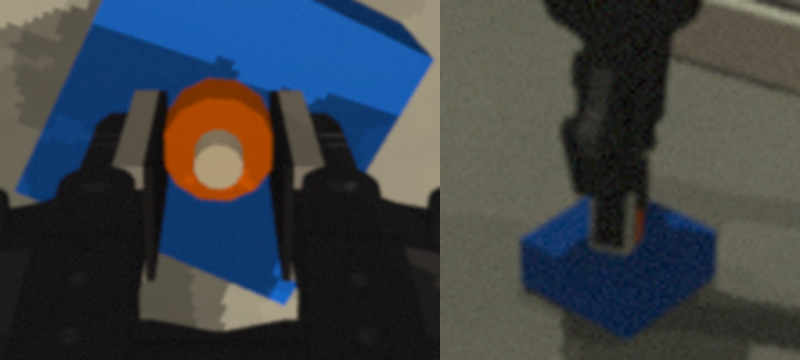

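Emit:
send_rows --rows '[{"dr":[0,0,0],"travel":[0.0,0,-0.008],"fingers":1},{"dr":[0,0,0],"travel":[0,0,-0.02],"fingers":1},{"dr":[0,0,0],"travel":[0,0,-0.04],"fingers":1},{"dr":[0,0,0],"travel":[0,0,-0.07],"fingers":1},{"dr":[0,0,0],"travel":[0,0,-0.09],"fingers":1}]'

```text
time: 4.95
tool_pos: [0.494, 0.2267, 0.1219]
tool_rot: [[0.934, 0.357, 0.003], [0.357, -0.934, 0.001], [0.003, 0.0, -1.0]]
contact_force: [1.1, 0.3, 0.5]
grip_width: 0.0224
```

Run:
```python
from h import *
np.set_printoptions(precision=4,suppress=True)
o=manip.get_obs();print(o['time'],o['tool_pos'],o['contact_force'],o['grip_width'])
np.savez("w5",pos=o['tool_pos'],rot=o['tool_rot'])
cv2.imwrite("pics/w5.png",manip.snapshot("wrist"))
cv2.imwrite("pics/s5.png",manip.snapshot("side"))
a=cv2.imread("pics/w5.png")[200:380,210:430];b=cv2.imread("pics/s5.png")[150:250,270:370]
cv2.imwrite("pics/c5.png",np.hstack([cv2.resize(a,(440,360)),cv2.resize(b,(360,360),interpolation=cv2.INTER_CUBIC)]))
```

```text
4.95 [0.494  0.2267 0.1219] [1.0544 0.2971 0.5386] 0.022352171498916214
```

View pics/c5.png

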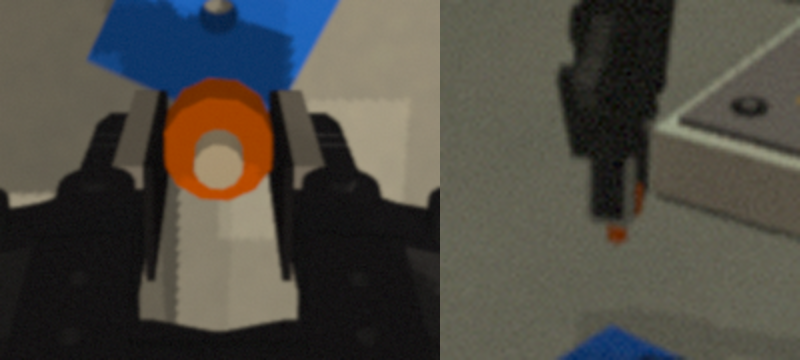

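Emit:
send_rows --rows '[{"dr":[0,0,0],"travel":[-0.016,0.04,0],"fingers":1},{"dr":[0,0,0],"travel":[-0.032,0.08,0],"fingers":1},{"dr":[0,0,0],"travel":[-0.048,0.12,0],"fingers":1},{"dr":[0,0,0],"travel":[-0.065,0.16,0],"fingers":1},{"dr":[0,0,0],"travel":[-0.081,0.2,0],"fingers":1}]'

```text
time: 5.55
tool_pos: [0.4882, 0.0092, 0.1181]
tool_rot: [[0.934, 0.357, -0.001], [0.357, -0.934, -0.0], [-0.001, -0.0, -1.0]]
contact_force: [0.2, 0.4, 0.7]
grip_width: 0.0221
```

Emit:
send_rows --rows '[{"dr":[0,0,0],"travel":[-0.013,0.035,0.01],"fingers":1},{"dr":[0,0,0],"travel":[-0.02,0.049,0.02],"fingers":1},{"dr":[0,0,0],"travel":[-0.02,0.049,0.02],"fingers":1},{"dr":[0,0,0],"travel":[-0.02,0.049,0.02],"fingers":1},{"dr":[0,0,0],"travel":[-0.02,0.049,0.02],"fingers":1}]'

```text
time: 6.05
tool_pos: [0.4881, -0.0412, 0.0991]
tool_rot: [[0.934, 0.358, 0.0], [0.358, -0.934, 0.0], [0.0, -0.0, -1.0]]
contact_force: [0.5, 0.2, -0.5]
grip_width: 0.0224
```

Run:
```python
from h import *
np.set_printoptions(precision=4,suppress=True)
o=manip.get_obs();print(o['time'],o['tool_pos'],o['contact_force'],o['grip_width'],o['tool_rot'])
print(o['tool_rot'].T@(np.array([.4885,-.0418,.0725])-o['tool_pos']))
cv2.imwrite("pics/w6.png",manip.snapshot("wrist"))
```

```text
6.05 [ 0.4881 -0.0412  0.0991] [ 0.513   0.194  -0.5108] 0.02237961704471618 [[ 0.9338  0.3578  0.0003]
 [ 0.3578 -0.9338  0.0001]
 [ 0.0003 -0.     -1.    ]]
[0.0002 0.0007 0.0266]
```

View pics/w6.png

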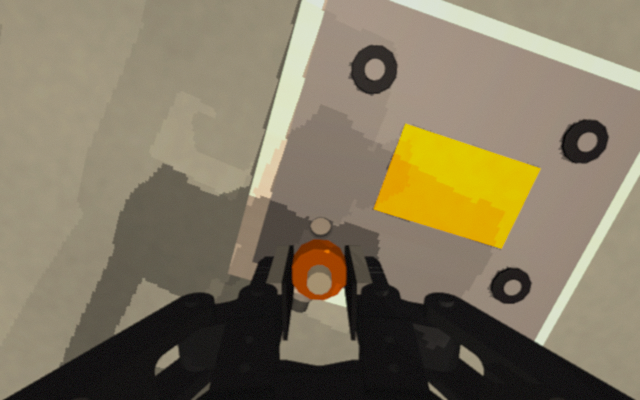

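Run:
```python
from h import *
np.set_printoptions(precision=4,suppress=True)
o=manip.get_obs();c=w2c("wrist",o['tool_pos'],o['tool_rot'])
print(o['tool_pos'],atz(c,(320.3,226.2),.05))
R0=o['tool_rot'];p=o['tool_pos']
print("expected pin top px if centred",proj(c,p+R0@[0,0,-.018]), "head top",proj(c,p+R0@[0,0,-.011]))
crop("pics/w6c.png","pics/w6.png",260,380,200,310,6)
```

```text
[ 0.4882 -0.0411  0.0993] [ 0.4891 -0.0419  0.05  ]
expected pin top px if centred [318.3329 283.4399] head top [318.3569 275.2322]
```

View pics/w6c.png

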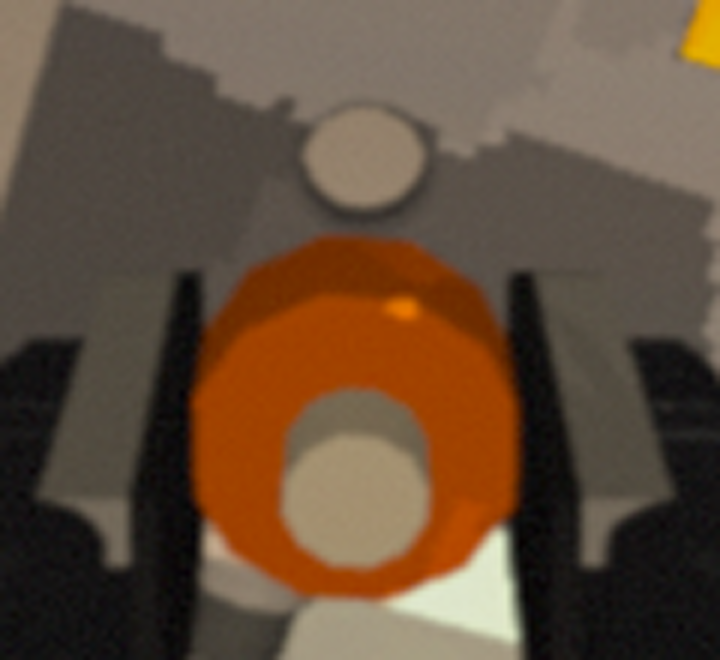

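Emit:
send_rows --rows '[{"dr":[0,0,0],"travel":[0.0005,0.0007,0.01],"fingers":1},{"dr":[0,0,0],"travel":[0.0005,0.0007,0.02],"fingers":1},{"dr":[0,0,0],"travel":[0.0005,0.0007,0.025],"fingers":1},{"dr":[0,0,0],"travel":[0.0005,0.0007,0.027],"fingers":1},{"dr":[0,0,0],"travel":[0.0005,0.0007,0.027],"fingers":1}]'

```text
time: 6.6
tool_pos: [0.4884, -0.0425, 0.0715]
tool_rot: [[0.934, 0.357, -0.001], [0.357, -0.934, 0.0], [-0.001, -0.0, -1.0]]
contact_force: [0.5, -0.4, -0.5]
grip_width: 0.0223
```

Emit:
send_rows --rows '[{"dr":[0,0,0],"travel":[0,0,0.001],"fingers":1},{"dr":[0,0,0],"travel":[0,0,0.002],"fingers":1},{"dr":[0,0,0],"travel":[0,0,0.003],"fingers":1},{"dr":[0,0,0],"travel":[0,0,0.004],"fingers":1},{"dr":[0,0,0],"travel":[0,0,0.004],"fingers":1}]'

```text
time: 7.1
tool_pos: [0.4886, -0.0426, 0.0679]
tool_rot: [[0.934, 0.357, -0.0], [0.357, -0.934, -0.0], [-0.0, 0.0, -1.0]]
contact_force: [-0.6, 0.9, -0.0]
grip_width: 0.0224
```

Emit:
send_rows --rows '[{"dr":[0,0,0],"travel":[0,0,0.001],"fingers":1},{"dr":[0,0,0],"travel":[0,0,0.002],"fingers":1},{"dr":[0,0,0],"travel":[0,0,0.003],"fingers":1},{"dr":[0,0,0],"travel":[0,0,0.003],"fingers":1}]'

```text
time: 7.5
tool_pos: [0.4885, -0.0425, 0.0647]
tool_rot: [[0.934, 0.357, -0.0], [0.357, -0.934, -0.0], [-0.0, -0.0, -1.0]]
contact_force: [-0.5, -1.2, -0.6]
grip_width: 0.0221
```

Emit:
send_rows --rows '[{"dr":[0,0,0],"travel":[0,0,0.0015],"fingers":1},{"dr":[0,0,0],"travel":[0,0,0.003],"fingers":1},{"dr":[0,0,0],"travel":[0,0,0.0045],"fingers":1},{"dr":[0,0,0],"travel":[0,0,0.006],"fingers":1},{"dr":[0,0,0],"travel":[0,0,0.006],"fingers":1}]'

```text
time: 8.0
tool_pos: [0.4885, -0.0425, 0.0586]
tool_rot: [[0.934, 0.357, -0.001], [0.357, -0.934, 0.0], [-0.0, -0.0, -1.0]]
contact_force: [0.2, -0.3, -0.2]
grip_width: 0.0224
```

Emit:
send_rows --rows '[{"dr":[0,0,0],"travel":[0,0,0.0015],"fingers":1},{"dr":[0,0,0],"travel":[0,0,0.003],"fingers":1},{"dr":[0,0,0],"travel":[0,0,0.0045],"fingers":1},{"dr":[0,0,0],"travel":[0,0,0.0055],"fingers":1},{"dr":[0,0,0],"travel":[0,0,0.0055],"fingers":1}]'

```text
time: 8.5
tool_pos: [0.4885, -0.0425, 0.0533]
tool_rot: [[0.934, 0.357, -0.0], [0.357, -0.934, -0.0], [-0.0, -0.0, -1.0]]
contact_force: [0.3, -0.7, -0.7]
grip_width: 0.0217
```

Emit:
send_rows --rows '[{"dr":[0,0,0],"travel":[0,0,0.0005],"fingers":1},{"dr":[0,0,0],"travel":[0,0,0.001],"fingers":1},{"dr":[0,0,0],"travel":[0,0,0.001],"fingers":1}]'

```text
time: 8.8
tool_pos: [0.4886, -0.0426, 0.0524]
tool_rot: [[0.934, 0.357, 0.0], [0.357, -0.934, -0.0], [0.0, 0.0, -1.0]]
contact_force: [-0.6, 0.1, -0.5]
grip_width: 0.0218
```

Emit:
send_rows --rows '[{"dr":[0,0,0],"travel":[0,0,0.0005],"fingers":1},{"dr":[0,0,0],"travel":[0,0,0.001],"fingers":1},{"dr":[0,0,0],"travel":[0,0,0.001],"fingers":1}]'

```text
time: 9.1
tool_pos: [0.4886, -0.0425, 0.0513]
tool_rot: [[0.934, 0.357, -0.0], [0.357, -0.934, -0.0], [-0.0, -0.0, -1.0]]
contact_force: [0.6, -0.3, -0.1]
grip_width: 0.0217
```

Emit:
send_rows --rows '[{"dr":[0,0,0],"travel":[0,0,0.0004],"fingers":1},{"dr":[0,0,0],"travel":[0,0,0.0004],"fingers":1}]'

```text
time: 9.3
tool_pos: [0.4887, -0.0426, 0.0512]
tool_rot: [[0.934, 0.357, 0.0], [0.357, -0.934, -0.0], [0.0, 0.0, -1.0]]
contact_force: [-0.0, 0.3, 0.3]
grip_width: 0.0219
```

Emit:
send_rows --rows '[{"dr":[0,0,0],"travel":[0,0,0.0004],"fingers":1},{"dr":[0,0,0],"travel":[0,0,0.0004],"fingers":1}]'

```text
time: 9.5
tool_pos: [0.4887, -0.0426, 0.0511]
tool_rot: [[0.934, 0.357, 0.0], [0.357, -0.934, -0.0], [0.0, 0.0, -1.0]]
contact_force: [-3.2, 0.4, 3.7]
grip_width: 0.0221
```

Emit:
send_rows --rows '[{"dr":[0,0,0],"travel":[0,0,0.0004],"fingers":1},{"dr":[0,0,0],"travel":[0,0,0.0004],"fingers":1}]'

```text
time: 9.7
tool_pos: [0.4888, -0.0426, 0.051]
tool_rot: [[0.934, 0.357, 0.001], [0.357, -0.934, -0.0], [0.0, 0.0, -1.0]]
contact_force: [-4.1, 0.4, 8.5]
grip_width: 0.022
```

Emit:
send_rows --rows '[{"dr":[0,0,0],"travel":[0,0,-0.0003],"fingers":0.35},{"dr":[0,0,0],"travel":[0,0,-0.0003],"fingers":0.2},{"dr":[0,0,0],"travel":[0,0,-0.0003],"fingers":0.1},{"dr":[0,0,0],"travel":[0,0,-0.0003],"fingers":0.0},{"dr":[0,0,0],"travel":[0,0,-0.0003],"fingers":0.0}]'

```text
time: 10.2
tool_pos: [0.4886, -0.0426, 0.0504]
tool_rot: [[0.934, 0.357, -0.0], [0.357, -0.934, -0.0], [-0.0, -0.0, -1.0]]
contact_force: [1.2, -0.6, 0.6]
grip_width: 0.0427
```

Emit:
send_rows --rows '[{"dr":[0,0,0],"travel":[0,0,-0.01],"fingers":0},{"dr":[0,0,0],"travel":[0,0,-0.03],"fingers":0},{"dr":[0,0,0],"travel":[0,0,-0.05],"fingers":-0.2},{"dr":[0,0,0],"travel":[0,0,-0.05],"fingers":-0.2},{"dr":[0,0,0],"travel":[0,0,-0.05],"fingers":-0.2}]'

```text
time: 10.7
tool_pos: [0.4889, -0.0426, 0.101]
tool_rot: [[0.934, 0.357, 0.001], [0.357, -0.934, -0.0], [0.001, 0.001, -1.0]]
contact_force: [0.0, -0.4, -0.7]
grip_width: 0.0513
```

Run:
```python
from h import *
np.set_printoptions(precision=4,suppress=True)
o=manip.get_obs();c=w2c("wrist",o['tool_pos'],o['tool_rot'])
print(o['time'],o['tool_pos'],o['contact_force'])
im=manip.snapshot("wrist");cv2.imwrite("pics/w7.png",im);cv2.imwrite("pics/s7.png",manip.snapshot("side"))
np.savez("w7",pos=o['tool_pos'],rot=o['tool_rot'])
for z in (.05,.062,.069): print(z,proj(c,[.489,-.042,z]))
a=im[180:320,250:390];b=cv2.imread("pics/s7.png")[150:220,355:425]
cv2.imwrite("pics/c7.png",np.hstack([cv2.resize(a,(400,400)),cv2.resize(b,(400,400),interpolation=cv2.INTER_CUBIC)]))
```

```text
10.7 [ 0.4889 -0.0426  0.101 ] [ 0.008  -0.3921 -0.653 ]
0.05 [317.5681 225.6382]
0.062 [317.5058 232.7376]
0.069 [317.4659 237.2852]
```

View pics/c7.png

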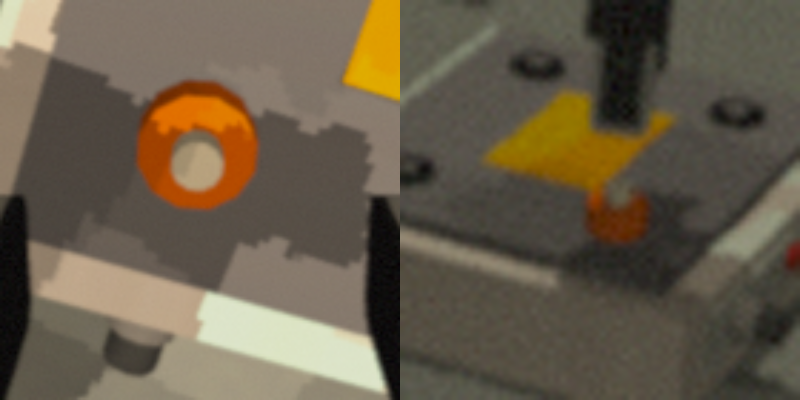

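Emit:
send_rows --rows '[{"dr":[0,0,0],"travel":[0,0,0],"fingers":1},{"dr":[0,0,0],"travel":[0,0,0],"fingers":1},{"dr":[0,0,0],"travel":[0,0,0],"fingers":1},{"dr":[0,0,0],"travel":[0,0,0.01],"fingers":1},{"dr":[0,0,0],"travel":[0,0,0.02],"fingers":1}]'

```text
time: 11.3
tool_pos: [0.4886, -0.0426, 0.0797]
tool_rot: [[0.934, 0.357, 0.0], [0.357, -0.934, -0.0], [0.0, 0.0, -1.0]]
contact_force: [-0.5, -0.5, -0.8]
grip_width: -0.0004
```

Emit:
send_rows --rows '[{"dr":[0,0,0],"travel":[0,0,0.005],"fingers":1},{"dr":[0,0,0],"travel":[0,0,0.008],"fingers":1},{"dr":[0,0,0],"travel":[0,0,0.008],"fingers":1},{"dr":[0,0,0],"travel":[0,0,0.008],"fingers":1}]'

```text
time: 11.7
tool_pos: [0.4888, -0.0426, 0.0727]
tool_rot: [[0.934, 0.357, 0.0], [0.357, -0.934, -0.0], [0.0, 0.0, -1.0]]
contact_force: [0.1, 0.1, 1.0]
grip_width: 0.0001
```

Run:
```python
from h import *
np.set_printoptions(precision=4,suppress=True)
o=manip.get_obs()
print(o['time'],o['tool_pos'],o['contact_force'],o['grip_width'])
im=manip.snapshot("wrist");cv2.imwrite("pics/w8.png",im);cv2.imwrite("pics/s8.png",manip.snapshot("side"))
a=im[180:320,250:390];b=cv2.imread("pics/s8.png")[150:220,355:425]
cv2.imwrite("pics/c8.png",np.hstack([cv2.resize(a,(400,400)),cv2.resize(b,(400,400),interpolation=cv2.INTER_CUBIC)]))
```

```text
11.7 [ 0.4888 -0.0426  0.0727] [0.0946 0.0762 0.9537] 8.738590577828548e-05
```

View pics/c8.png

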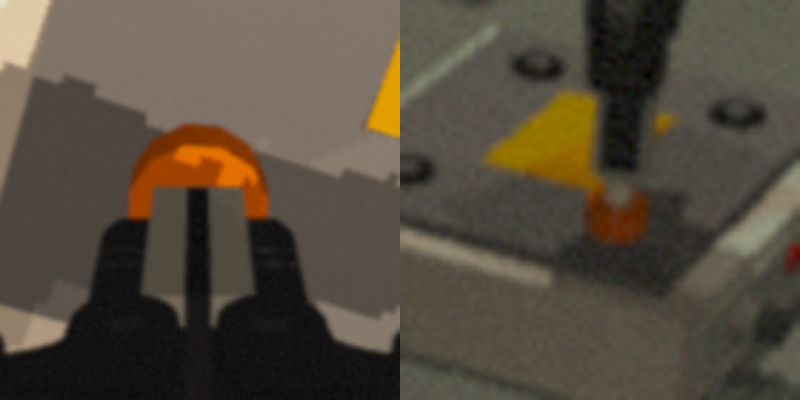

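Emit:
send_rows --rows '[{"dr":[0,0,0],"travel":[0,0,0.001],"fingers":1},{"dr":[0,0,0],"travel":[0,0,0.002],"fingers":1},{"dr":[0,0,0],"travel":[0,0,0.003],"fingers":1},{"dr":[0,0,0],"travel":[0,0,0.004],"fingers":1},{"dr":[0,0,0],"travel":[0,0,0.004],"fingers":1}]'

```text
time: 12.3
tool_pos: [0.4887, -0.0426, 0.0688]
tool_rot: [[0.934, 0.357, 0.0], [0.357, -0.934, -0.0], [0.0, 0.0, -1.0]]
contact_force: [-1.7, -0.7, 2.4]
grip_width: -0.0001
```

Emit:
send_rows --rows '[{"dr":[0,0,0],"travel":[0,0,0.0007],"fingers":1},{"dr":[0,0,0],"travel":[0,0,0.0014],"fingers":1},{"dr":[0,0,0],"travel":[0,0,0.002],"fingers":1},{"dr":[0,0,0],"travel":[0,0,0.002],"fingers":1}]'

```text
time: 12.7
tool_pos: [0.4888, -0.0426, 0.0671]
tool_rot: [[0.934, 0.357, 0.0], [0.357, -0.934, -0.0], [0.0, 0.0, -1.0]]
contact_force: [-1.9, 0.4, 5.0]
grip_width: 0.0005
```

Emit:
send_rows --rows '[{"dr":[0,0,0],"travel":[0,0,0.0007],"fingers":1},{"dr":[0,0,0],"travel":[0,0,0.0014],"fingers":1},{"dr":[0,0,0],"travel":[0,0,0.002],"fingers":1},{"dr":[0,0,0],"travel":[0,0,0.002],"fingers":1}]'

```text
time: 13.1
tool_pos: [0.4888, -0.0426, 0.065]
tool_rot: [[0.934, 0.357, 0.0], [0.357, -0.934, -0.0], [0.0, 0.0, -1.0]]
contact_force: [-2.5, 0.2, 5.6]
grip_width: -0.0001
```

Emit:
send_rows --rows '[{"dr":[0,0,0],"travel":[0,0,0.0005],"fingers":1},{"dr":[0,0,0],"travel":[0,0,0.001],"fingers":1},{"dr":[0,0,0],"travel":[0,0,0.0015],"fingers":1},{"dr":[0,0,0],"travel":[0,0,0.0015],"fingers":1}]'

```text
time: 13.5
tool_pos: [0.4888, -0.0426, 0.0636]
tool_rot: [[0.934, 0.357, 0.0], [0.357, -0.934, -0.0], [0.0, 0.0, -1.0]]
contact_force: [-2.6, 0.5, 5.7]
grip_width: 0.0001
```

Emit:
send_rows --rows '[{"dr":[0,0,0],"travel":[0,0,0.0005],"fingers":1},{"dr":[0,0,0],"travel":[0,0,0.001],"fingers":1},{"dr":[0,0,0],"travel":[0,0,0.001],"fingers":1}]'

```text
time: 13.8
tool_pos: [0.4887, -0.0426, 0.0626]
tool_rot: [[0.934, 0.357, 0.0], [0.357, -0.934, -0.0], [0.0, 0.0, -1.0]]
contact_force: [-3.2, 0.2, 5.3]
grip_width: -0.0001
```

Emit:
send_rows --rows '[{"dr":[0,0,0],"travel":[0,0,0.0004],"fingers":1},{"dr":[0,0,0],"travel":[0,0,0.0006],"fingers":1},{"dr":[0,0,0],"travel":[0,0,0.0006],"fingers":1}]'

```text
time: 14.1
tool_pos: [0.4887, -0.0426, 0.062]
tool_rot: [[0.934, 0.357, 0.0], [0.357, -0.934, -0.0], [0.0, 0.0, -1.0]]
contact_force: [-3.8, 0.3, 6.5]
grip_width: -0.0002
```

Emit:
send_rows --rows '[{"dr":[0,0,0],"travel":[0,0,0.0004],"fingers":1},{"dr":[0,0,0],"travel":[0,0,0.0005],"fingers":1},{"dr":[0,0,0],"travel":[0,0,0.0005],"fingers":1}]'

```text
time: 14.4
tool_pos: [0.4888, -0.0426, 0.062]
tool_rot: [[0.934, 0.357, 0.0], [0.357, -0.934, -0.0], [0.0, 0.0, -1.0]]
contact_force: [-4.0, 0.6, 8.6]
grip_width: 0.0003
```

Emit:
send_rows --rows '[{"dr":[0,0,0],"travel":[0,0,0.0003],"fingers":1},{"dr":[0,0,0],"travel":[0,0,0.0003],"fingers":1}]'

```text
time: 14.6
tool_pos: [0.4888, -0.0426, 0.062]
tool_rot: [[0.934, 0.357, 0.0], [0.357, -0.934, -0.0], [0.0, 0.0, -1.0]]
contact_force: [-5.4, 0.6, 11.8]
grip_width: -0.0
```

Emit:
send_rows --rows '[{"dr":[0,0,0],"travel":[0,0,-0.01],"fingers":1},{"dr":[0,0,0],"travel":[0,0,-0.035],"fingers":1},{"dr":[0,0,0],"travel":[0,0,-0.06],"fingers":0.5},{"dr":[0,0,0],"travel":[0,0,-0.06],"fingers":-0.5},{"dr":[0,0,0],"travel":[0,0,-0.06],"fingers":-0.5}]'

```text
time: 15.1
tool_pos: [0.4888, -0.0426, 0.1209]
tool_rot: [[0.934, 0.357, 0.001], [0.357, -0.934, -0.0], [0.001, 0.001, -1.0]]
contact_force: [0.2, 1.0, -0.3]
grip_width: 0.0431
```

Run:
```python
from h import *
np.set_printoptions(precision=4,suppress=True)
o=manip.get_obs();c=w2c("wrist",o['tool_pos'],o['tool_rot'])
print(o['time'],o['tool_pos'],o['contact_force'],o['grip_width'])
for z in (.05,.062,.069): print(z,proj(c,[.489,-.042,z]))
im=manip.snapshot("wrist");cv2.imwrite("pics/w9.png",im);cv2.imwrite("pics/s9.png",manip.snapshot("side"))
a=im[160:300,250:390];b=cv2.imread("pics/s9.png")[150:220,355:425]
cv2.imwrite("pics/c9.png",np.hstack([cv2.resize(a,(400,400)),cv2.resize(b,(400,400),interpolation=cv2.INTER_CUBIC)]))
```

```text
15.1 [ 0.4888 -0.0426  0.1209] [ 0.2378  1.0292 -0.3066] 0.043130101884630095
0.05 [317.6787 215.4104]
0.062 [317.6272 221.3136]
0.069 [317.5945 225.0634]
```

View pics/c9.png

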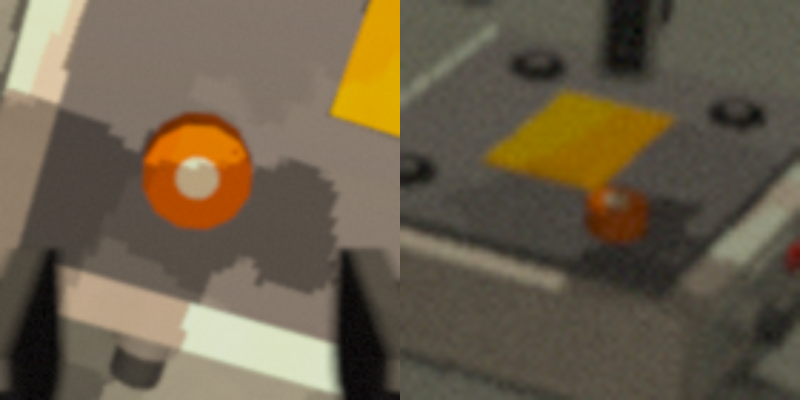

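View pics/s9.png

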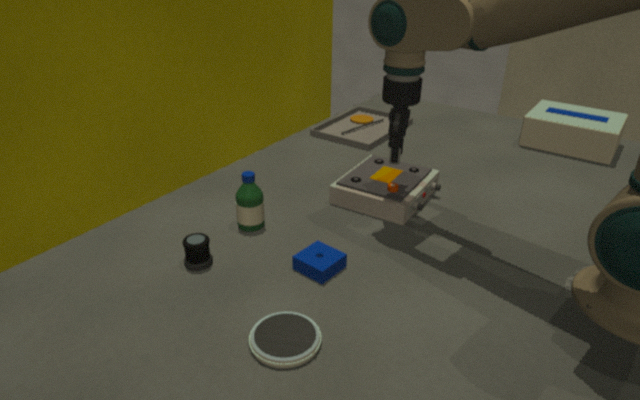

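The wrist view shows the pin top concentric with the head at about (319,222). The prediction is row 221 for flush and 225 for proud. The holder is empty and the bystanders sit at their starting pixels.

```bash
python3 -c "
from workcell import manip
print(manip.sign_off())"
```

```text
the job is handed in; nothing more can be done
None
```

The rivet is seated in the empty corner hole, its pin is pressed flush, and I handed the job in at about 15 s; sign-off gives no verdict.

- **Seating:** I found the hole by wrist camera at about (0.489, -0.042). The rivet went in without resistance and stopped with the TCP at z = 0.051, about where its head should meet the cover. The vertical force there was about 8.5 N. A picture after release showed the rivet upright with its pin still up.
- **Pin:** I pressed it with the closed fingertips at about 5–6 N. It stopped at z = 0.062, the height of the head's top, and the highest vertical force reading after a press step was about 12 N, against the 40 N limit.
- **Last checks:** The final wrist picture shows the pin centred and flush: its row is about 222, where 221 means flush and 225 means still up. The side picture shows the wafer box, bottle and eyepiece where they stood, and the arm is clear of everything, about 6 cm above the rivet.
- **Disagreements:** The wrist camera and the jaw centre line differed by about 0.5 mm, within the hole's clearance. The rivet position from the scene and side cameras differed by up to about 9 mm, so I used the wrist camera for it. No check failed.

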